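# Set out the jeweller's sorting cups and ring clamp

### The job

Set up the goldsmith's bench: take the three nested metal sorting cups apart and stand each one upright, centred on the cork coaster whose ring is its own size, and lay the wooden ring clamp on the green mat, centred on and lined up with its white silhouette. Don't knock over the little amber jar or the ring cone standing among them, and let go of everything at the end.

Things in the scene. Friction and masses are not known exactly. Their poses are not given: they have to be found in the camera images.
- cup_large: Large steel cup, straight and round: outside 64 mm, inside 58 mm, 56 mm high, solid base 24 mm thick, 260 g. Origin: centre of underside; z to the rim. Stands on the bench with the blue cup in it.
- cup_medium: Medium blue-enamelled metal cup, straight and round: outside 52 mm, inside 46 mm, 56 mm high, solid base 24 mm thick, 180 g. Origin: centre of underside; z to the rim. At the start stands on the inner floor of the steel cup, 3 mm play all round, not stuck; its top 24 mm show above the steel rim and can be gripped across the outside.
- cup_small: Small brass cup, straight and round: outside 40 mm, inside 34 mm, 56 mm high, solid base 24 mm thick, 120 g. Origin: centre of underside; z to the rim. At the start stands on the inner floor of the blue cup, 3 mm play all round, not stuck; its top 24 mm show above the blue rim (rim 104 mm above the bench) and can be gripped across the outside.
- coaster_large: Large cork coaster, the place for the large (steel) cup: fixed flat round disc, diameter 74 mm, 3 mm thick, with a thin dark ring of 64 mm outside diameter drawn on it, the size of the cup's foot. Origin at the centre of its underside, on the bench.
- coaster_medium: Medium cork coaster, the place for the medium (blue-enamelled metal) cup: fixed flat round disc, diameter 62 mm, 3 mm thick, with a thin dark ring of 52 mm outside diameter drawn on it, the size of the cup's foot. Origin at the centre of its underside, on the bench.
- coaster_small: Small cork coaster, the place for the small (brass) cup: fixed flat round disc, diameter 50 mm, 3 mm thick, with a thin dark ring of 40 mm outside diameter drawn on it, the size of the cup's foot. Origin at the centre of its underside, on the bench.
- ring_clamp: Wooden ring clamp: double-ended barrel lying on the bench, both ends alike, 132 mm long with its black jaw tips, 28 mm wide and high at the middle (grip there), tapering to 16 mm at the ends, brass band round the middle, 80 g. It does not roll. Origin under its middle, on the bench; x along its length, y across it.
- clamp_mat: Place for the ring clamp: fixed green plastic mat 140 x 44 mm, 2 mm thick, with the clamp's silhouette in white. Origin at the centre of its underside; x along its length (the clamp's length goes along it, either way round).
- glass_jar: Bystander: small amber jar with black lid, 28 mm diameter, 35 mm high, loose and upright on the bench among the things. Origin at the centre of its underside.
- ring_cone: Bystander: small dark wooden ring cone with a brass ring on it, foot 28 mm in diameter, 43 mm high, loose and upright on the bench among the things. Origin at the centre of its underside.

How it is judged:
By the outcome, as a careful person would: the job done as asked, in the order asked, and still so for the second after the job is handed in, with the robot touching nothing.
It also fails if it takes over 104 s, if anything falls off the work surface, if the arm or the gripper's body presses on something with over 40 N, if the wrist force passes 120 N, or if a joint passes its speed limit or range.

### The arm

A 6-joint arm with a two-finger parallel gripper is mounted at the origin on the work surface. World frame = base frame: x ahead of the robot, y to its left, z up, the work surface at z = 0. Lengths are in m, angles in degrees, forces in N, time in s.
With the tool pointing down it reaches from about 0.4 to 0.825 m from the base axis. Payload 7 kg.
Tool frame: the origin (TCP) lies midway between the tips of the shut fingers; the grasp point (between the pads) lies 19 mm behind it (hold_point_z is the distance from the TCP to the grasp point, in m); z points along the fingers, y is the line along which they close (so a half turn about z gives the same grasp; the last joint's range is limited). The gripper opens to 88 mm and grips with 3 to 60 N. Pads are 19 mm wide; open, the fingers measure 130 mm over their backs; the gripper's body (78 mm by 193 mm) begins 47 mm behind the grasp point.
Start: joints at [85.606, 20.546, 0.682, 0, -70.136, -16.507], TCP at [0.241, 0.631, 0.227] pointing down, gripper open.
Joint ranges: [-176.03, 176.03], [-82.01, 121.73], [-58.28, 71.71], [-173.87, 95.51], [-174.79, -0.11], [-173.66, 173.66]. Speed limits (degrees/s): [136.94, 136.94, 172.46, 180, 180, 180].

### API

Orientations are given as [roll, pitch, yaw] about the fixed x, y, z axes, in that order (R = Rz(yaw) Ry(pitch) Rx(roll)).
In Python, from plant import get_state, capture, close_job, hold_point_z gives the robot as it stands.
- The arm moves only by the shell command python3 -m inch 'ROWS' [FORCE]. ROWS is text: rows parted by semicolons, each of 5 numbers parted by spaces: the shift along the tool's x, y, z normalised to -1 to 1, where 1 is 0.15 m, then the turn about the tool's z normalised to -1 to 1, where 1 is 360 degrees, then the opening, from 0 (shut) to 1 (fully open). In form: tx ty tz spin grip; .... A call has exactly 8 rows; each row shifts and turns the commanded pose from where the row before left it, along the tool's axes as they then stand; what a row does not reach is not made up. A row lasts 1/8 s, in which the tool goes at most 62.5 mm and 10.7 degrees, less where a joint would pass 70% of its speed; a pose out of reach is approached as far as the arm can. A call with a number of a shift or a turn outside -1 to 1 is refused whole. A call with a gripper value outside its range is refused whole. The fingers move at their own pace and stop on an object; FORCE is the grip in N (left out, the last holds). Time passes only in rows, so rows that do not move let the fingers close, or fill a call up. It gives the time, the measured TCP pose, the force, the opening and the grip force at its end, in the units of the state.
- get_state(): the state, without advancing time (a new reading comes with each control period).
- capture(name): name is "scene" or "top"; returns a dict with "color" (400x640x3 uint8, blue, green, red), "mtx" (3x3 intrinsics, pixels), "R" (3x3) and "t" (3): a world point X has camera coordinates R X + t. Camera axes: x right, y down, z forward; pixel columns grow to the right and rows downward; lengths in m; the calibration is good to about 2 mm. A picture is of the moment at which its call begins. There is no depth.
- close_job(): hands the job in; it is judged then, once.
The state is a dict: "time_s": time; "joints": joint angles; "qd": joint speeds; "joint_torque": joint torques, N m; "tcp_pos": TCP position; "eef_rot": TCP orientation; "contact_force": force on the tool from outside, world axes, zero at the start; "moment": the same for the moment, N m; "gripper_width": finger opening in m; "gripper_force": force on a finger pad.
Only numpy, scipy, OpenCV 4.12 (cv2) and the standard library are available. Lean on these libraries where they do the work, as an engineer would, in place of code of your own. Each camera call takes 0.05 s, during which the arm holds its last target. There are 200 camera calls.

## Working session

There is one attempt and no reset: what is moved stays moved. The work goes in short steps, Python scripts to look and compute and a shell command to move; the robot and the scene stay as the last step left them, time stands still between calls to the robot, and variables do not carry over. Pictures are saved under pics/ and viewed, at most 14 in all, crops included, and the job is handed in when it is done.

```bash
ls; mkdir -p pics; python3 - <<'E'
from plant import get_state,capture,hold_point_z
import cv2
print(hold_point_z,get_state())
for n in("scene","top"):
    c=capture(n);cv2.imwrite(f"pics/{n}0.png",c["color"]);print(n,c["mtx"],c["R"],c["t"])
E
```

```text
pics
0.0188 {'time_s': 0.0, 'joints': array([ 8.56052531e+01,  2.05898739e+01,  6.32574177e-01, -1.94630673e-02,
       -7.01339708e+01, -1.65055168e+01]), 'qd': array([ 7.27049811e-02,  4.56117517e-02, -1.24853048e-01,  7.30521594e-05,
       -1.28793663e-02, -2.38653470e-02]), 'joint_torque': array([-6.50894999e-04, -5.82721961e+01,  2.93045551e+01,  6.99691460e+00,
        6.80463592e-03, -1.75280138e-04]), 'tcp_pos': array([0.24067098, 0.63011415, 0.22563325]), 'eef_rot': array([ 1.79907292e+02, -8.39055466e-03, -2.09068855e+01]), 'contact_force': array([ 0.0898573 ,  0.64821895, -0.41816696]), 'moment': array([0.00602384, 0.03074061, 0.01640659]), 'gripper_force': 0.0, 'gripper_width': 0.08753876299133348}
scene [[507.55604038   0.         323.04064132]
 [  0.         507.55604038 196.79828033]
 [  0.           0.           1.        ]] [[ 0.79063035  0.61208372 -0.01603668]
 [ 0.32519893 -0.44196402 -0.83601044]
 [-0.51879602  0.65576011 -0.54847914]] [-0.41299837 -0.12832687  1.21734484]
top [[445.64100522   0.         316.83804047]
 [  0.         445.64100522 197.85824782]
 [  0.           0.           1.        ]] [[ 0.00862953 -0.99987173  0.01349313]
 [-0.99676451 -0.00967949 -0.07979232]
 [ 0.07991269 -0.0127609  -0.99672018]] [0.0026197  0.55189084 0.84166895]
```

View pics/scene0.png

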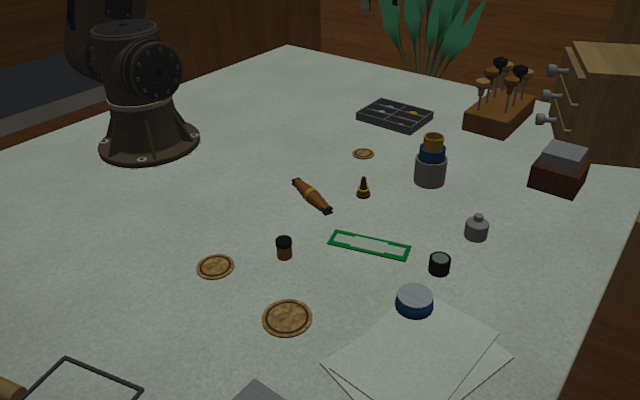

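View pics/top0.png

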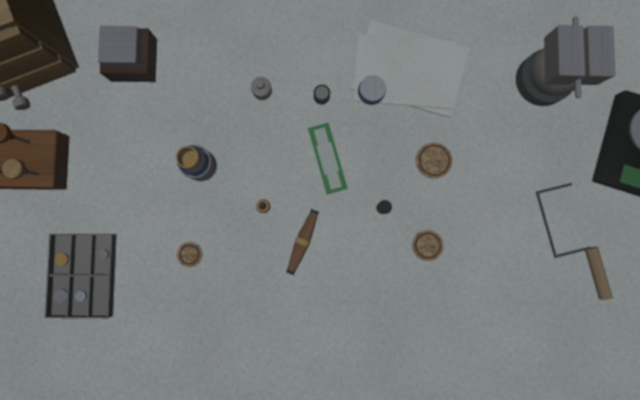

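The scene view shows the cup stack at (431,160), the small coaster at (363,153), medium at (215,266), large at (287,317), the clamp at (312,195), the mat at (369,245), the jar at (284,247) and the cone at (363,187). In the top view these are at stack (192,160), coasters (190,254), (428,245), (434,160), clamp (302,242), mat (327,158), jar (384,207) and cone (263,206).

```bash
cat > h.py <<'E'
import numpy as np, cv2
from plant import capture,get_state
def ray(c,px):
    u=cv2.undistortPoints(np.array([[px]],float),c["mtx"],None)[0,0]
    d=c["R"].T@np.array([u[0],u[1],1.]); return -c["R"].T@c["t"],d/np.linalg.norm(d)
def plane(c,px,z):
    o,d=ray(c,px); return o+d*(z-o[2])/d[2]
def tri(a,pa,b,pb):
    P=[x["mtx"]@np.c_[x["R"],x["t"]] for x in(a,b)]
    X=cv2.triangulatePoints(*P,np.array(pa,float).reshape(2,1),np.array(pb,float).reshape(2,1)).ravel()
    return X[:3]/X[3]
def proj(c,X):
    q=c["mtx"]@(c["R"]@np.array(X,float)+c["t"]); return q[:2]/q[2]
def blob(c,seed,r,f):
    "largest contour near seed of mask f(hsv)"
    h=cv2.cvtColor(c["color"],cv2.COLOR_BGR2HSV).astype(int)
    m=f(h[...,0],h[...,1],h[...,2]).astype(np.uint8)
    w=np.zeros_like(m);cv2.circle(w,tuple(map(int,seed)),r,1,-1);m*=w
    k=cv2.findContours(m,cv2.RETR_EXTERNAL,cv2.CHAIN_APPROX_NONE)[0]
    return max(k,key=cv2.contourArea)
orange=lambda H,S,V:(H>5)&(H<28)&(S>70)
green=lambda H,S,V:(H>50)&(H<90)&(S>90)
blue=lambda H,S,V:(H>100)&(H<125)&(S>120)
E
python3 - <<'E'
from h import *
s,t=capture("scene"),capture("top")
print("cams",-s["R"].T@s["t"],-t["R"].T@t["t"])
def mom(k): m=cv2.moments(k);return m["m10"]/m["m00"],m["m01"]/m["m00"]
for n,a,b,z in(("small",(363,153),(190,254),.003),("med",(215,266),(428,245),.003),("large",(287,317),(434,160),.003)):
    ea,eb=[cv2.fitEllipse(blob(c,p,30,orange)) for c,p in((s,a),(t,b))]
    print(n,ea[1],eb[1],tri(s,ea[0],t,eb[0]),plane(s,ea[0],z),plane(t,eb[0],z))
for n,a,b,f,z,r in(("mat",(369,245),(327,158),green,.002,48),("clamp",(312,195),(302,242),orange,.014,40)):
    ka,kb=blob(s,a,r,f),blob(t,b,r,f)
    ra,rb=[cv2.minAreaRect(k) for k in(ka,kb)]
    print(n,tri(s,ra[0],t,rb[0]),"momtri",tri(s,mom(ka),t,mom(kb)))
    for c,k in((s,ka),(t,kb)):
        P=np.array([plane(c,p[0],z)[:2] for p in k.astype(float)],np.float32)
        (cx,cy),wh,an=cv2.minAreaRect(P*1000)
        v=cv2.fitLine(P,cv2.DIST_L2,0,.01,.01).ravel()
        print("  rect",cx,cy,wh,an,"axis",np.degrees(np.arctan2(v[1],v[0])))
crops=[]
for c,(x,y),f in((s,(431,160),5),(t,(192,160),5),(s,(325,190),5),(t,(302,242),5)):
    q=c["color"][y-29:y+29,x-39:x+39];crops.append(cv2.resize(q,(390,290),interpolation=cv2.INTER_CUBIC))
cv2.imwrite("pics/crop1.png",np.vstack([np.hstack(crops[:2]),np.hstack(crops[2:])]))
E
```

```text
cams [ 0.99981446 -0.60221247  0.55378252] [0.48282257 0.01870184 0.88290973]
small (9.992565155029297, 21.018699645996094) (21.692033767700195, 22.269664764404297) [0.43994618 0.25595461 0.0010546 ] [0.44142544 0.25236941 0.003     ] [0.44079652 0.25601253 0.003     ]
med (24.04137420654297, 37.44940948486328) (27.186973571777344, 27.95590591430664) [ 0.46167493 -0.21266263  0.00057157] [ 0.46347909 -0.21468531  0.003     ] [ 0.46228729 -0.21147035  0.003     ]
large (37.5035400390625, 49.83827209472656) (32.402626037597656, 33.360591888427734) [ 6.31265749e-01 -2.26743030e-01 -4.55896641e-05] [ 0.63276336 -0.2292044   0.003     ] [ 0.63139963 -0.22534176  0.003     ]
mat [ 6.33096815e-01 -1.31907312e-02  4.50970847e-05] momtri [ 6.33789516e-01 -1.27226186e-02 -4.12908198e-04]
  rect 633.2752075195312 -15.117935180664062 (138.52032470703125, 43.966007232666016) 16.442031860351562 axis 16.518038
  rect 633.739501953125 -12.642982482910156 (135.03787231445312, 39.1102409362793) 16.421268463134766 axis 16.174515
clamp [0.4662209  0.03471223 0.01491108] momtri [0.4661913  0.0347176  0.01462786]
  rect 462.74163818359375 35.80028533935547 (32.82108688354492, 135.14405822753906) 61.80298614501953 axis -24.916603
  rect 467.5972900390625 35.54623794555664 (25.0562686920166, 121.18779754638672) 74.55741882324219 axis -21.67542
```

View pics/crop1.png

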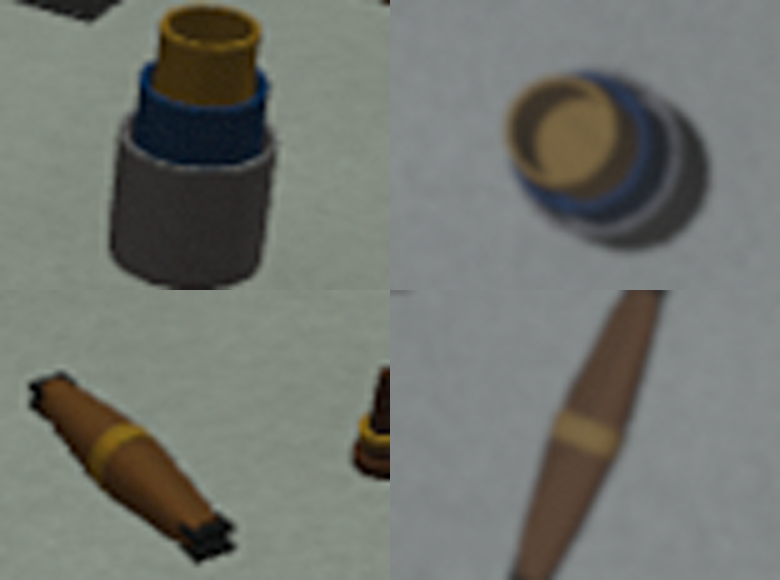

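The crops show the brass rim centre at about (434.2,136.8) in the scene view and (187.4,157) in the top view. The stack stands free, and the clamp's brass band is clearly visible. Next I work out the stack position and the first move.

```bash
cat >> h.py <<'E'
def go(x,y,yaw=None,z=None):
    "print spin, and tool shifts (units) valid after the spin"
    st=get_state();p=st["tcp_pos"];w=st["eef_rot"][2];yaw=w if yaw is None else yaw
    a=np.radians(yaw);d=np.array([x,y])-p[:2]
    print("at",p.round(4),"yaw",round(w,2),"| spin %.4f"%((w-yaw)/360),"tx %.4f ty %.4f"%tuple(np.array([d@[np.cos(a),np.sin(a)],d@[np.sin(a),-np.cos(a)]])/.15),"" if z is None else "tz %.4f"%((p[2]-z)/.15))
E
python3 - <<'E'
from h import *
s,t=capture("scene"),capture("top")
X=tri(s,(434.2,136.8),t,(187.4,157));print(X,plane(s,(434.2,136.8),.104),plane(t,(187.4,157),.104))
o=plane(t,(263,206),.02),plane(t,(384,207),.02);print(o)
go(X[0],X[1],0,.16)
E
```

```text
[0.61608774 0.2381621  0.10130698] [0.61859982 0.23355638 0.104     ] [0.61518137 0.23711987 0.104     ]
(array([0.5351763 , 0.11179065, 0.02      ]), array([ 0.53545154, -0.12303338,  0.02      ]))
at [0.2408 0.6304 0.2262] yaw -20.9 | spin -0.0581 tx 2.5020 ty 2.6149 tz 0.4416
```

```bash
python3 -m inch '0 0 0 -0.02 1;0 0 0 -0.02 1;0 0 0 -0.018 1;0.1 0.1 0 0 1;0.2 0.2 0 0 1;0.2 0.2 0 0 1;0.2 0.2 0 0 1;0.2 0.2 0 0 1' 20
python3 -m inch '0.2 0.2 0 0 1;0.2 0.2 0 0 1;0.2 0.2 0 0 1;0.2 0.2 0 0 1;0.2 0.2 0 0 1;0.2 0.2 0 0 1;0.2 0.2 0 0 1;0 0 0 0 1'
python3 -c "
from h import *
go(.617,.236,0,.15)"
```

```text
time_s: 1.3
tcp_pos: [0.377, 0.4937, 0.2267]
eef_rot: [-180.0, -0.0, -0.1]
contact_force: [-0.1, 0.6, -0.3]
gripper_width: 0.0876
gripper_force: 0.0
time_s: 2.3
tcp_pos: [0.5872, 0.2823, 0.2262]
eef_rot: [180.0, 0.0, -0.3]
contact_force: [0.3, -0.2, 0.0]
gripper_width: 0.0876
gripper_force: 0.0
at [0.5872 0.2823 0.2262] yaw -0.33 | spin -0.0009 tx 0.1983 ty 0.3086 tz 0.5083
```

```bash
python3 -m inch '0.1 0.15 0 -0.001 1;0.098 0.159 0.1 0 1;0 0 0.2 0 1;0 0 0.2 0 1;0 0 0 0 1;0 0 0 0 1;0 0 0 0 1;0 0 0 0 1'
python3 - <<'E'
from h import *
go(.617,.236,0,.085)
s=capture("scene");cv2.imwrite("pics/a.png",cv2.resize(s["color"][60:220,340:520],(720,640))[:600])
E
```

```text
time_s: 3.3
tcp_pos: [0.6159, 0.2395, 0.1527]
eef_rot: [-179.9, -0.1, 0.3]
contact_force: [0.8, -0.4, 0.8]
gripper_width: 0.0876
gripper_force: 0.0
at [0.6159 0.2395 0.1527] yaw 0.34 | spin 0.0010 tx 0.0074 ty 0.0236 tz 0.4516
```

View pics/a.png

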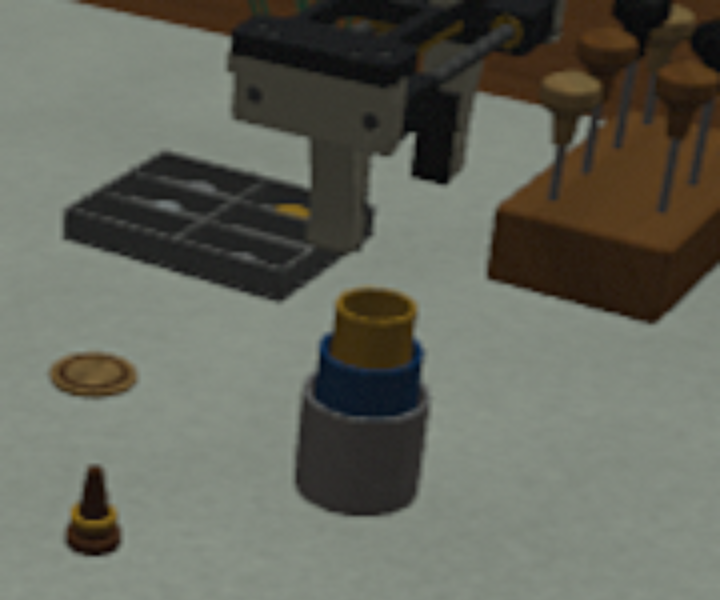

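The crop shows the open fingers straddling the brass cup, with tips at about (337,245) and (435,180) either side of the rim at (376,305). I'll lower and grip.

```bash
python3 -m inch '0.007 0.024 0.1 0.001 1;0 0 0.15 0 1;0 0 0.15 0 1;0 0 0.05 0 1;0 0 0 0 1;0 0 0 0 1;0 0 0 0 0;0 0 0 0 0' 20
python3 -m inch '0 0 0 0 0;0 0 0 0 0;0 0 0 0 0;0 0 0 0 0;0 0 0 0 0;0 0 0 0 0;0 0 0 0 0;0 0 0 0 0' 20
python3 - <<'E'
from h import *
go(.617,.236,0,.085)
for n in("scene","top"):
    c=capture(n);cv2.imwrite("pics/b_%s.png"%n,c["color"])
s=cv2.imread("pics/b_scene.png");cv2.imwrite("pics/b.png",cv2.resize(s[80:220,340:520],(720,560)))
E
```

```text
time_s: 4.35
tcp_pos: [0.6168, 0.2358, 0.0847]
eef_rot: [-180.0, -0.0, -0.0]
contact_force: [-0.1, 0.2, -0.9]
gripper_width: 0.073
gripper_force: 0.0
time_s: 5.35
tcp_pos: [0.6167, 0.2357, 0.0842]
eef_rot: [-180.0, -0.0, -0.0]
contact_force: [0.2, 1.3, 1.0]
gripper_width: 0.039
gripper_force: 20.0
at [0.6167 0.2357 0.0842] yaw -0.02 | spin -0.0000 tx 0.0019 ty -0.0019 tz -0.0055
```

View pics/b.png

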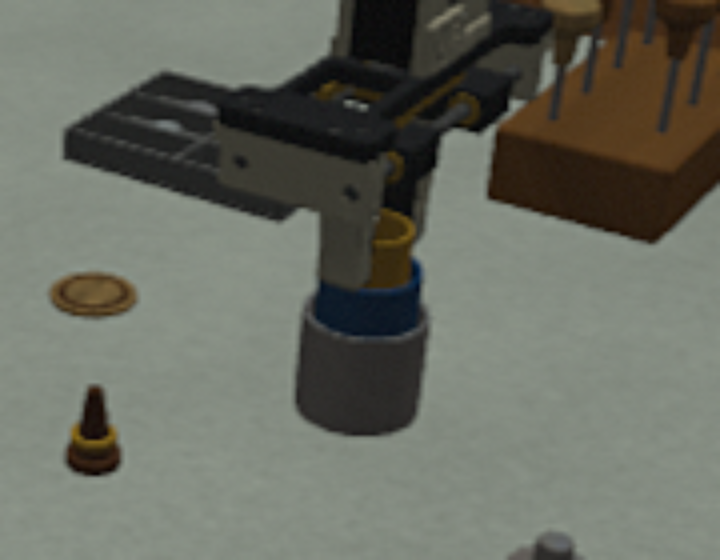

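The brass cup is gripped at about (390,245) in the crop and the nest still stands upright. I'll lift it straight out and carry it to the small coaster.

```bash
python3 -m inch '0 0 -0.05 0 0;0 0 -0.1 0 0;0 0 -0.15 0 0;0 0 -0.2 0 0;0 0 -0.05 0 0;-0.1 -0.025 0 0 0;-0.2 -0.025 0 0 0;-0.25 -0.025 0 0 0' 20
python3 -m inch '-0.25 -0.025 0 0 0;-0.2 -0.025 0 0 0;-0.1 0 0 0 0;-0.07 0 0 0 0;0 0 0 0 0;0 0 0 0 0;0 0 0 0 0;0 0 0 0 0' 20
python3 -c "
from h import *
go(.4411,.2545,0,.05)
for n in('scene','top'): cv2.imwrite('pics/c_%s.png'%n,capture(n)['color'])
a=cv2.imread('pics/c_scene.png')[60:200,300:500];b=cv2.imread('pics/c_top.png')[120:260,120:320]
cv2.imwrite('pics/c.png',np.vstack([cv2.resize(q,(428,300)) for q in(a,b)]))"
```

```text
time_s: 6.45
tcp_pos: [0.5321, 0.2463, 0.1651]
eef_rot: [179.9, 0.1, -0.1]
contact_force: [-0.6, 0.4, -0.9]
gripper_width: 0.0393
gripper_force: 20.0
time_s: 7.45
tcp_pos: [0.4414, 0.2543, 0.1663]
eef_rot: [180.0, 0.0, -0.1]
contact_force: [-0.5, -0.5, -1.1]
gripper_width: 0.0397
gripper_force: 20.0
at [0.4414 0.2543 0.1663] yaw -0.06 | spin -0.0002 tx -0.0022 ty -0.0016 tz 0.7755
```

View pics/c.png

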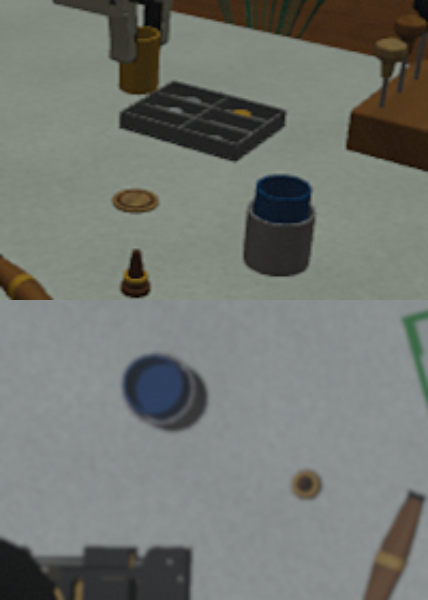

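The brass cup is held clear, with its foot at about (139,88) in the scene crop, above the small coaster at (135,200). The blue and steel cups stay nested and upright. Next I measure how the cup sits sideways in the hand.

```bash
python3 - <<'E'
from h import *
s=capture("scene");p=get_state()["tcp_pos"]
k=blob(s,(365,90),22,lambda H,S,V:(H>15)&(H<30)&(S>130))[:,0]
print(k.min(0),k.max(0))
for r in range(k[:,1].max()-14,k[:,1].max()-3,2):
    q=k[k[:,1]==r][:,0]; 
    c=(q.min()+q.max())/2
    # expected column of the tcp axis at that row
    zs=np.linspace(.1,.19,200);P=np.array([proj(s,[p[0],p[1],z]) for z in zs]);e=np.interp(-r,-P[::-1,1][::-1],P[:,0]) if 0 else P[np.argmin(abs(P[:,1]-r)),0]
    print(r,q.min(),q.max(),c,round(e,2))
e=cv2.fitEllipse(blob(s,(363,153),20,orange))
print(e[0],proj(s,[.4411,.2545,.003]))
E
```

```text
[356  72] [374 103]
89 356 373 364.5 365.29
91 356 373 364.5 365.22
93 356 373 364.5 365.16
95 356 373 364.5 365.1
97 356 373 364.5 365.03
99 356 372 364.0 364.97
(362.87615966796875, 153.26553344726562) [363.2825946  152.86381579]
```

```bash
python3 -m inch '-0.001 -0.001 0.15 0 0;0 0 0.2 0 0;0 0 0.2 0 0;0 0 0.2 0 0;0 0 0.05 0 0;0 0 0.02 0 0;0 0 0.01 0 0;0 0 0 0 0' 20
python3 -m inch '0 0 0.006 0 0;0 0 0.006 0 0;0 0 0 0 0;0 0 0 0 0;0 0 0 0 0;0 0 0 0 0;0 0 0 0 0;0 0 0 0 0' 20
```

```text
time_s: 8.6
tcp_pos: [0.4413, 0.255, 0.0429]
eef_rot: [-179.9, -0.1, -0.0]
contact_force: [0.4, 0.4, -1.9]
gripper_width: 0.0397
gripper_force: 20.0
time_s: 9.6
tcp_pos: [0.4409, 0.2545, 0.0402]
eef_rot: [180.0, 0.0, -0.0]
contact_force: [0.8, 0.6, -0.6]
gripper_width: 0.0399
gripper_force: 20.0
```

```bash
python3 -m inch '0 0 0.005 0 0;0 0 0 0 0;0 0 0 0 0;0 0 0 0 0.1;0 0 0 0 0.52;0 0 0 0 0.6;0 0 0 0 1;0 0 0 0 1' 20
python3 -m inch '0 0 0 0 1;0 0 0 0 1;0 0 -0.05 0 1;0 0 -0.15 0 1;0 0 -0.2 0 1;0 0 -0.2 0 1;0 0 -0.15 0 1;0 0 0 0 1'
python3 -m inch '0.2 0.02 0 0 1;0.3 0.02 0 0 1;0.3 0.02 0 0 1;0.2 0.02 0 0 1;0.1 0.02 0 0 1;0.07 0.02 0 0 1;0 0 0 0 1;0 0 0 0 1'
cat > cup.py <<'E'
from h import *
import sys
def cup(c,seed,H,r,f,zc=None):
    pass
E
python3 - <<'E'
from h import *
s,t=capture("scene"),capture("top")
go(.617,.2357,0,.0602)
a=s["color"][100:180,310:450];b=t["color"][130:290,140:240]
cv2.imwrite('pics/d.png',np.hstack([cv2.resize(a,(420,240)),cv2.resize(b,(150,240))]));
cv2.imwrite('pics/d.png',np.hstack([cv2.resize(s["color"][130:170,330:390],(390,260),interpolation=2),cv2.resize(t["color"][234:274,160:220],(390,260),interpolation=2)]))
E
rm cup.py
```

```text
time_s: 10.6
tcp_pos: [0.441, 0.2545, 0.0395]
eef_rot: [180.0, -0.0, -0.0]
contact_force: [-0.0, -1.1, 0.1]
gripper_width: 0.0672
gripper_force: 0.0
time_s: 11.6
tcp_pos: [0.4418, 0.2555, 0.1544]
eef_rot: [-179.8, -0.2, -0.0]
contact_force: [-0.4, 0.1, 0.2]
gripper_width: 0.0877
gripper_force: 0.0
time_s: 12.6
tcp_pos: [0.6157, 0.2366, 0.1522]
eef_rot: [-180.0, 0.0, -0.0]
contact_force: [0.2, 0.5, -0.5]
gripper_width: 0.0878
gripper_force: 0.0
at [0.6159 0.2368 0.1524] yaw 0.01 | spin 0.0000 tx 0.0077 ty 0.0072 tz 0.6148
```

View pics/d.png

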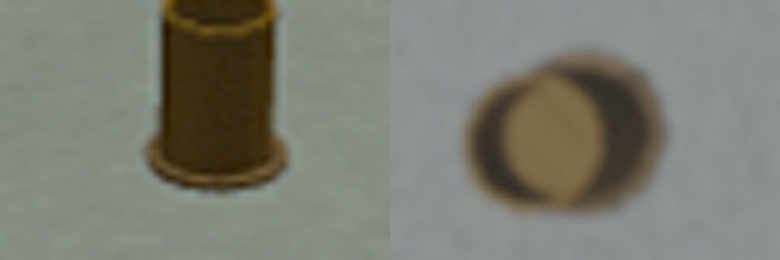

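The crop shows the brass cup upright inside the coaster. Its foot spans columns 163–270 and the coaster 148–287, so they are concentric to under 0.5 mm sideways. In the top view the rim spans 465–605 by 72–213. I'll check the other direction numerically and go for the blue cup.

```bash
python3 - <<'E'
from h import *
s,t=capture("scene"),capture("top")
print("top rim",plane(t,(182.3-.4,255.8-.4),.059),"coaster top: .4408 .2560")
print("expected cup foot lowest row if centred on coaster meas:",)
c=plane(s,(362.876,153.2655),.003)
a=np.linspace(0,6.28,300)
for r in(.020,.025):
    P=np.array([proj(s,[c[0]+r*np.cos(x),c[1]+r*np.sin(x),.003]) for x in a]);print(r,((P.max(0)+.5-[330,130])*6.5-.0), ((P.min(0)+.5-[330,130])*6.5))
# blue rim
k=blob(t,(190,160),25,blue);print(cv2.minEnclosingCircle(k))
k=blob(s,(431,155),25,blue);print(k[:,0].min(0),k[:,0].max(0))
E
python3 -m inch '0.008 0.007 0.15 0 1;0 0 0.2 0 1;0 0 0.15 0 1;0 0 0.09 0 1;0 0 0.02 0 1;0 0 0 0 0;0 0 0 0 0;0 0 0 0 0' 25
python3 -m inch '0 0 0 0 0;0 0 0 0 0;0 0 0 0 0;0 0 0 0 0;0 0 0 0 0;0 0 0 0 0;0 0 0 0 0;0 0 0 0 0' 25
```

```text
top rim [0.44093576 0.25398859 0.059     ] coaster top: .4408 .2560
expected cup foot lowest row if centred on coaster meas:
0.02 [274.43335985 182.19615964] [159.58178057 127.54765907]
0.025 [288.83048872 189.25417534] [145.25455661 120.935528  ]
((190.5, 168.0), 7.159010887145996)
[419 142] [444 163]
time_s: 13.8
tcp_pos: [0.618, 0.2356, 0.0613]
eef_rot: [-180.0, -0.1, -0.0]
contact_force: [0.9, 0.3, -0.1]
gripper_width: 0.0632
gripper_force: 0.0
time_s: 14.8
tcp_pos: [0.618, 0.2359, 0.061]
eef_rot: [-180.0, -0.1, -0.0]
contact_force: [-0.4, 4.2, 5.9]
gripper_width: 0.0509
gripper_force: 25.0
```

```bash
python3 -m inch '0 0 -0.03 0 0;0 0 -0.07 0 0;0 0 -0.12 0 0;0 0 -0.15 0 0;0 0 -0.15 0 0;0 0 -0.08 0 0;-0.04 0.12 0 0 0;-0.086 0.25 0 0 0' 25
python3 -m inch '-0.086 0.25 0 0 0;-0.086 0.25 0 0 0;-0.086 0.25 0 0 0;-0.086 0.25 0 0 0;-0.086 0.25 0 0 0;-0.086 0.25 0 0 0;-0.086 0.25 0 0 0;-0.086 0.25 0 0 0'
python3 -m inch '-0.086 0.25 0 0 0;-0.086 0.25 0 0 0;-0.08 0.12 0 0 0;-0.046 0 0 0 0;0 0 0 0 0;0 0 0 0 0;0 0 0 0 0;0 0 0 0 0'
cat > inhand.py <<'E'
# held cup: lateral offset (mm) of its axis from the TCP axis in the scene view, and of a coaster from a guess
from h import *
import sys
def held(f,seed,r):
    s=capture("scene");p=get_state()["tcp_pos"];k=blob(s,seed,r,f)[:,0]
    mm=1000*(s["R"]@p+s["t"])[2]/s["mtx"][0,0]; out=[]
    for row in range(k[:,1].max()-14,k[:,1].max()-5):
        q=k[k[:,1]==row][:,0]
        P=np.array([proj(s,[*p[:2],z]) for z in np.linspace(p[2]-.05,p[2]+.02,300)])
        out.append(((q.min()+q.max())/2-P[np.argmin(abs(P[:,1]-row)),0])*mm)
    print("box",k.min(0),k.max(0),"lateral mm",np.round(out,1)); return s
E
python3 - <<'E'
from inhand import *
go(.4629,-.2131,0,.041)
s=capture("scene");p=get_state()["tcp_pos"];q=proj(s,[p[0],p[1],p[2]-.02]);print(q,proj(s,[.4629,-.2131,.003]))
held(blue,q,40)
cv2.imwrite('pics/e.png',cv2.resize(s["color"][100:300,120:420],(720,480)))
E
```

```text
time_s: 15.8
tcp_pos: [0.5979, 0.1793, 0.1497]
eef_rot: [180.0, 0.1, 0.0]
contact_force: [1.1, -0.1, -1.5]
gripper_width: 0.0512
gripper_force: 25.0
time_s: 16.8
tcp_pos: [0.4934, -0.1217, 0.1499]
eef_rot: [180.0, 0.1, -0.0]
contact_force: [1.0, -0.0, -1.6]
gripper_width: 0.0513
gripper_force: 25.0
time_s: 17.8
tcp_pos: [0.451, -0.2126, 0.1505]
eef_rot: [180.0, 0.0, 0.0]
contact_force: [0.2, -0.3, -0.2]
gripper_width: 0.0511
gripper_force: 25.0
at [ 0.451  -0.2126  0.1505] yaw 0.02 | spin 0.0001 tx 0.0796 ty 0.0030 tz 0.7299
[198.96728004 198.94319793] [215.25183736 265.95498958]
box [181 169] [215 216] lateral mm [-2.9 -1.7 -2.  -2.2 -2.5 -2.8 -3.1 -3.3 -4.3]
```

View pics/e.png

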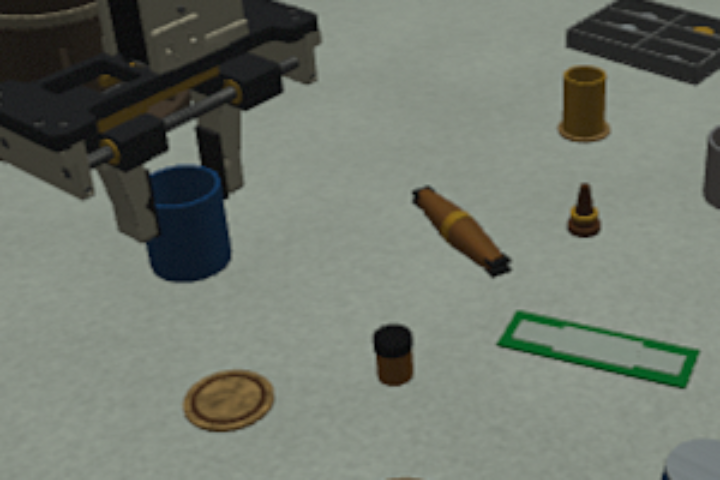

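The blue cup is held upright in the crop, with its foot at about (190,265). The medium coaster is at (229,400), the brass cup stands well on its coaster, and the jar and cone are untouched. The cup sits about 2 mm to −x in the fingers, so I correct for that while lowering.

```bash
python3 -m inch '0.05 0.003 0.1 0 0;0.043 0 0.2 0 0;0 0 0.2 0 0;0 0 0.15 0 0;0 0 0.05 0 0;0 0 0.01 0 0;0 0 0 0 0;0 0 0 0 0' 25
python3 -m inch '0 0 0.012 0 0;0 0 0.004 0 0;0 0 0 0 0;0 0 0 0 0;0 0 0 0 0;0 0 0 0 0;0 0 0 0 0;0 0 0 0 0' 25
```

```text
time_s: 18.9
tcp_pos: [0.4652, -0.2135, 0.0448]
eef_rot: [180.0, -0.1, -0.0]
contact_force: [0.9, -0.4, -1.1]
gripper_width: 0.0511
gripper_force: 25.0
time_s: 19.9
tcp_pos: [0.4647, -0.2135, 0.0416]
eef_rot: [180.0, -0.0, -0.0]
contact_force: [1.5, -0.6, -1.7]
gripper_width: 0.051
gripper_force: 25.0
```

```bash
python3 -m inch '0 0 0.006 0 0;0 0 0.004 0 0;0 0 0 0 0;0 0 0 0 0;0 0 0 0 0.6;0 0 0 0 0.65;0 0 0 0 1;0 0 0 0 1' 25
python3 -m inch '0 0 0 0 1;0 0 0 0 1;0 0 -0.05 0 1;0 0 -0.15 0 1;0 0 -0.2 0 1;0 0 -0.2 0 1;0 0 -0.1 0 1;0.03 -0.12 0 0 1'
python3 -m inch '0.086 -0.25 0 0 1;0.086 -0.25 0 0 1;0.086 -0.25 0 0 1;0.086 -0.25 0 0 1;0.086 -0.25 0 0 1;0.086 -0.25 0 0 1;0.086 -0.25 0 0 1;0.086 -0.25 0 0 1'
python3 -m inch '0.086 -0.25 0 0 1;0.086 -0.25 0 0 1;0.086 -0.25 0 0 1;0.03 -0.12 0 0 1;0 0 0 0 1;0 0 0 0 1;0 0 0 0 1;0 0 0 0 1'
python3 - <<'E'
from h import *
s,t=capture("scene"),capture("top")
go(.617,.236,0,.02)
f=lambda c,x,y:cv2.resize(c["color"][y-24:y+24,x-32:x+32],(390,292),interpolation=2)
cv2.imwrite('pics/f.png',np.vstack([np.hstack([f(s,215,255),f(t,428,245)]),np.hstack([f(s,363,145),f(t,190,254)])]))
E
```

```text
time_s: 20.9
tcp_pos: [0.4647, -0.2135, 0.0402]
eef_rot: [180.0, -0.0, -0.0]
contact_force: [0.7, -1.0, 0.2]
gripper_width: 0.0717
gripper_force: 0.0
time_s: 21.9
tcp_pos: [0.4696, -0.1958, 0.1464]
eef_rot: [180.0, -0.1, -0.1]
contact_force: [0.0, -0.4, -0.9]
gripper_width: 0.088
gripper_force: 0.0
time_s: 22.9
tcp_pos: [0.5724, 0.1057, 0.1447]
eef_rot: [180.0, 0.0, -0.0]
contact_force: [0.8, 0.1, 0.1]
gripper_width: 0.0876
gripper_force: 0.0
time_s: 23.9
tcp_pos: [0.6157, 0.2343, 0.1454]
eef_rot: [-180.0, -0.0, -0.1]
contact_force: [-0.4, 0.0, -1.0]
gripper_width: 0.0875
gripper_force: 0.0
at [0.6157 0.2345 0.1454] yaw -0.05 | spin -0.0001 tx 0.0084 ty -0.0099 tz 0.8360
```

View pics/f.png

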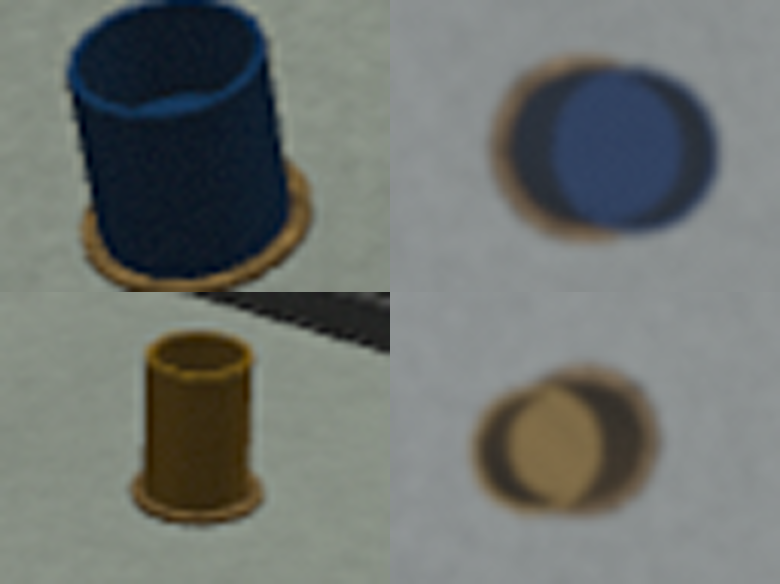

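The crops show both cups upright with cork visible all round. The blue foot spans columns 98–290 against coaster 83–311; the brass foot 147–250 against 133–263. I'll check the centring numerically and see where steel stands.

```bash
cat > foot.py <<'E'
from h import *
from scipy.optimize import least_squares
brass=lambda H,S,V:(H>15)&(H<30)&(S>150)
def foot(s,seed,r,f,R,z=.003,nr=9,full=False):
    "circle of known radius through the lower arc of a mask, cast onto plane z"
    k=blob(s,seed,r,f)[:,0].astype(float)
    # lowest pixel of each column, without the end columns; +.5: outer edge of the pixel
    P=[]
    for u in np.unique(k[:,0])[2:-2]:
        P.append(plane(s,(u,k[k[:,0]==u][:,1].max()+.5),z)[:2])
    P=np.array(P);g=lambda p:np.hypot(*(P-p).T)-R
    q=least_squares(g,P.mean(0)+[-.01,.01],loss="soft_l1",f_scale=.001)
    free=least_squares(lambda p:np.hypot(*(P-p[:2]).T)-p[2],[*q.x,R],loss="soft_l1",f_scale=.001)
    return (q.x*1000).round(1),(free.x*1000).round(1),round(float(np.abs(q.fun).mean()*1000),2)
E
python3 - <<'E'
from foot import *
s=capture("scene")
print("blue",foot(s,(215,250),30,blue,.026),"want 463.5 -214.7")
print("brass",foot(s,(363,145),25,brass,.020),"want 441.4 252.4")
grey=lambda H,S,V:(V<100)
k=blob(s,(431,168),26,grey)[:,0];print(k.min(0),k.max(0))
print("steel",foot(s,(431,168),26,grey,.032,z=0.))
t=capture("top");k=blob(t,(196,162),30,grey)
print(cv2.minEnclosingCircle(k))
E
```

```text
blue (array([ 459.9, -212.8]), array([ 456.3, -208.7,   30.9]), 1.69) want 463.5 -214.7
brass (array([437.5, 253.8]), array([415.5, 270. ,  46.1]), 1.59) want 441.4 252.4
[413 151] [446 189]
steel (array([614.3, 236.9]), array([613.6, 238. ,  33.1]), 1.07)
((196.0, 162.0), 30.000099182128906)
```

```bash
sed -i 's/np.unique(k\[:,0\])\[2:-2\]/(lambda c:c[int(len(c)*.18):-int(len(c)*.18)])(np.unique(k[:,0]))/' foot.py
python3 - <<'E'
from foot import *
s=capture("scene")
print("blue",foot(s,(215,250),30,blue,.026),"want 463.5 -214.7")
d=lambda H,S,V:(H>95)&(H<130)&(S>80)
print("blue2",foot(s,(215,250),30,d,.026))
for th in(150,170,190): print("brass",th,foot(s,(363,145),25,lambda H,S,V:(H>15)&(H<30)&(S>th),.020),"want 441.4 252.4")
h=cv2.cvtColor(s["color"],cv2.COLOR_BGR2HSV)
print("col363",[tuple(map(int,x)) for x in h[150:166,363]])
print("col215",[tuple(map(int,x)) for x in h[268:284,215]])
E
```

```text
blue (array([ 460.5, -212.5]), array([ 461.7, -214.5,   24. ]), 0.68) want 463.5 -214.7
blue2 (array([ 460.7, -213.2]), array([ 463.4, -217.2,   21.8]), 0.76)
brass 150 (array([438.3, 255.3]), array([438.3, 255.3,  20. ]), 0.77) want 441.4 252.4
brass 170 (array([437.4, 254.9]), array([441.3, 251. ,  14.8]), 0.73) want 441.4 252.4
brass 190 (array([402.2, 313.5]), array([683.9, 430.5, 314.6]), 25.81) want 441.4 252.4
col363 [(18, 168, 56), (21, 181, 55), (19, 164, 56), (20, 182, 56), (20, 185, 55), (20, 184, 54), (20, 197, 48), (19, 145, 86), (17, 161, 68), (30, 30, 93), (51, 18, 141), (57, 19, 148), (51, 18, 142), (49, 20, 142), (49, 20, 142), (52, 19, 146)]
col215 [(106, 152, 37), (106, 152, 37), (106, 135, 36), (107, 178, 33), (107, 141, 38), (106, 148, 38), (108, 180, 34), (108, 198, 36), (113, 26, 39), (19, 132, 116), (18, 152, 89), (21, 70, 69), (54, 19, 132), (54, 18, 141), (54, 19, 137), (49, 20, 138)]
```

```bash
python3 - <<'E'
from foot import *
s=capture("scene");t=capture("top")
s0=dict(s);s0["color"]=cv2.imread("pics/scene0.png");t0=dict(t);t0["color"]=cv2.imread("pics/top0.png")
cork=lambda H,S,V:(H>5)&(H<30)&(S>55)
for n,p,r,R in(("small",(363,153),20,.025),("med",(215,266),30,.031),("large",(287,317),40,.037)):
    print(n,foot(s0,p,r,cork,R,z=0.),"z.0015")
print("top cams: small 440.8 256.0 med 462.3 -211.5 large 631.4 -225.3")
# top view rims
k=blob(t,(428,245),30,lambda H,S,V:(H>95)&(H<130)&(S>90))[:,0].astype(float)
k=k[k[:,0]>np.median(k[:,0])];P=np.array([plane(t,u,.059)[:2] for u in k])
print("blue rim top",1000*least_squares(lambda p:np.hypot(*(P-p).T)-.026+.0008,P.mean(0),loss="soft_l1",f_scale=.001).x)
k=blob(t,(186,255),30,cork)[:,0].astype(float)
k=k[k[:,0]<181];P=np.array([plane(t,u,.059)[:2] for u in k])
print("brass rim top",1000*least_squares(lambda p:np.hypot(*(P-p).T)-.020+.0008,P.mean(0),loss="soft_l1",f_scale=.001).x)
E
```

```text
small (array([438.5, 256.4]), array([434.2, 263.6,  33. ]), 0.86) z.0015
med (array([ 460.8, -212.4]), array([ 462.4, -214. ,   28.9]), 0.53) z.0015
large (array([ 630.3, -226.4]), array([ 630.8, -227. ,   36.3]), 0.38) z.0015
top cams: small 440.8 256.0 med 462.3 -211.5 large 631.4 -225.3
blue rim top [ 460.04900987 -204.93948454]
brass rim top [440.78166103 253.07929762]
```

```bash
python3 -m inch '0 -0.012 0.2 0 1;0 0 0.2 0 1;0 0 0.2 0 1;0 0 0.15 0 1;0 0 0.076 0 1;0 0 0 0 1;0 0 0 0 0;0 0 0 0 0' 30
python3 -m inch '0 0 0 0 0;0 0 0 0 0;0 0 0 0 0;0 0 0 0 0;0 0 0 0 0;0 0 -0.1 0 0;0 0 -0.2 0 0;0 0 -0.2 0 0' 30
python3 -m inch '0 0.12 -0.1 0 0;0.008 0.25 0 0 0;0.008 0.25 0 0 0;0.008 0.25 0 0 0;0.008 0.25 0 0 0;0.008 0.25 0 0 0;0.008 0.25 0 0 0;0.008 0.25 0 0 0'
python3 -m inch '0.008 0.25 0 0 0;0.008 0.25 0 0 0;0.008 0.25 0 0 0;0.008 0.25 0 0 0;0 0.2 0 0 0;0 0 0 0 0;0 0 0 0 0;0 0 0 0 0'
python3 - <<'E'
from foot import *
s=capture("scene")
go(.631,-.226,0,.0235)
p=get_state()["tcp_pos"];q=proj(s,[p[0],p[1],p[2]+.005]);print(q)
grey=lambda H,S,V:(V<95)
print("foot at z=%.3f"%(p[2]-.0195),foot(s,q,42,grey,.032,z=p[2]-.0195), p)
cv2.imwrite('pics/g.png',cv2.resize(s["color"][150:350,190:440],(700,560)))
E
```

```text
time_s: 25.25
tcp_pos: [0.6163, 0.2372, 0.0223]
eef_rot: [-179.9, -0.1, -0.0]
contact_force: [-0.2, -0.1, 0.3]
gripper_width: 0.0727
gripper_force: 0.0
time_s: 26.25
tcp_pos: [0.6153, 0.2366, 0.0971]
eef_rot: [180.0, 0.1, -0.0]
contact_force: [0.9, 0.8, -2.9]
gripper_width: 0.064
gripper_force: 30.0
time_s: 27.25
tcp_pos: [0.6229, -0.0458, 0.1109]
eef_rot: [-180.0, 0.1, -0.1]
contact_force: [-0.6, 0.6, -2.5]
gripper_width: 0.064
gripper_force: 30.0
time_s: 28.25
tcp_pos: [0.6285, -0.2231, 0.1112]
eef_rot: [-180.0, 0.0, 0.0]
contact_force: [-0.2, 0.6, -2.7]
gripper_width: 0.0639
gripper_force: 30.0
at [ 0.6286 -0.223   0.1112] yaw 0.03 | spin 0.0001 tx 0.0158 ty 0.0203 tz 0.5850
[282.56956662 254.50470931]
foot at z=0.092 (array([ 628.1, -225.6]), array([ 624.9, -219.3,   38.3]), 1.25) [ 0.62862331 -0.22295521  0.11124744]
```

View pics/g.png

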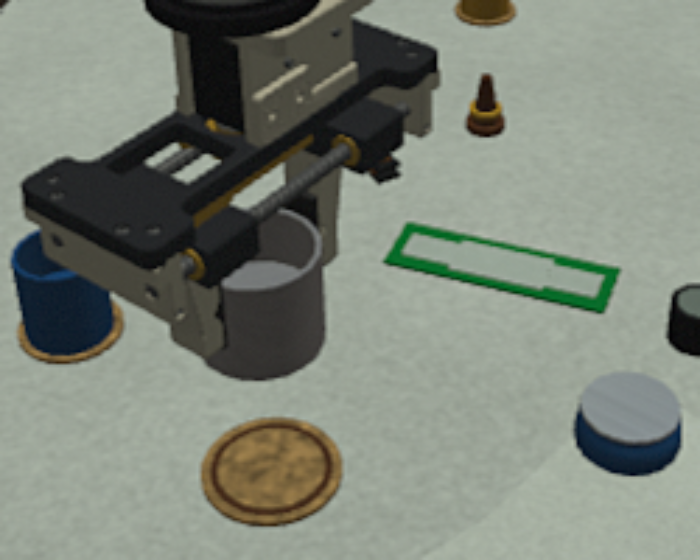

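The steel cup is held upright over the large coaster (crop centre (272,470)), its foot at about (265,365). I'll lower it and release.

```bash
python3 -m inch '0.017 0.019 0.1 0 0;0 0 0.2 0 0;0 0 0.15 0 0;0 0 0.08 0 0;0 0 0.03 0 0;0 0 0.01 0 0;0 0 0.006 0 0;0 0 0 0 0' 30
python3 -m inch '0 0 0.004 0 0;0 0 0 0 0;0 0 0 0 0;0 0 0 0 0.75;0 0 0 0 0.8;0 0 0 0 1;0 0 0 0 1;0 0 0 0 1' 30
python3 -m inch '0 0 -0.1 0 1;0 0 -0.2 0 1;0 0 -0.2 0 1;0 0 -0.1 0 1;-0.15 -0.1 0 0 1;-0.25 -0.2 0 0 1;-0.25 -0.2 0 0 1;-0.2 -0.2 0 0 1'
python3 -m inch '-0.15 -0.25 0 0 1;-0.1 -0.3 0 0 1;-0.04 -0.3 0 0.02 1;0 -0.2 0 0.02 1;0 0 0 0.02 1;0 0 0 0 1;0 0 0 0 1;0 0 0 0 1'
python3 - <<'E'
from foot import *
s,t=capture("scene"),capture("top");cv2.imwrite("pics/h_s.png",s["color"]);cv2.imwrite("pics/h_t.png",t["color"])
go(.4662,.0347,-22,.03)
f=lambda c,x,y:cv2.resize(c["color"][y-24:y+24,x-32:x+32],(390,292),interpolation=2)
cv2.imwrite('pics/h.png',np.vstack([np.hstack([f(s,287,305),f(t,434,160)]),np.hstack([f(s,215,255),f(t,428,245)])]))
E
```

```text
time_s: 29.3
tcp_pos: [0.6316, -0.2267, 0.0255]
eef_rot: [180.0, -0.1, -0.0]
contact_force: [0.2, 0.2, -2.6]
gripper_width: 0.0638
gripper_force: 30.0
time_s: 30.3
tcp_pos: [0.6313, -0.2266, 0.0241]
eef_rot: [180.0, 0.0, -0.0]
contact_force: [-0.7, -0.4, -0.5]
gripper_width: 0.0868
gripper_force: 0.0
time_s: 31.3
tcp_pos: [0.5022, -0.1209, 0.1143]
eef_rot: [-180.0, 0.0, -0.0]
contact_force: [0.5, 0.3, 0.0]
gripper_width: 0.0877
gripper_force: 0.0
time_s: 32.3
tcp_pos: [0.4641, 0.0353, 0.1142]
eef_rot: [180.0, 0.0, -21.6]
contact_force: [0.3, 0.5, 0.0]
gripper_width: 0.0872
gripper_force: 0.0
at [0.4641 0.0354 0.1142] yaw -21.61 | spin 0.0011 tx 0.0145 ty -0.0011 tz 0.5615
```

View pics/h.png

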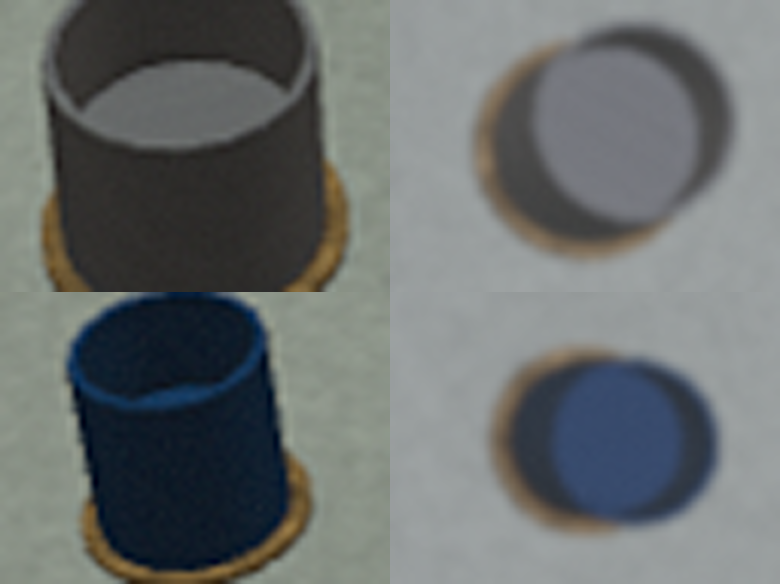

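The crops show both cups upright with cork all round: equal scene gaps for steel (42–62 and 327–347), blue 15 against 21. In the top view the left crescents look about 1.5 mm wide of nominal, which suggests a small −y offset. I'll check that numerically before moving on.

```bash
python3 - <<'E'
from h import *
t=capture("top");t0=cv2.imread("pics/top0.png")
# blue-minus-red contrast profiles on the coaster plane: gap between cork edge and foot edge, per direction
cork0={"small":(440.8,256.0,20,25),"med":(462.3,-211.5,26,31),"large":(631.4,-225.3,32,37)}
sat=lambda im:(im[...,2].astype(np.float32)-im[...,0])
A,B=sat(t["color"]),sat(t0)
for n,(x,y,r,R) in cork0.items():
    print(n)
    for a in range(0,360,30):
        row=[]
        for d in np.arange(r-8,R+6,1.):
            X=[(x+d*np.cos(np.radians(a)))/1e3,(y+d*np.sin(np.radians(a)))/1e3,.003]
            u=proj(t,X).astype(np.float32)
            row.append(cv2.getRectSubPix(A,(1,1),tuple(map(float,u)))[0,0])
        print(a,np.round(row).astype(int))
E
```

```text
small
0 [39 34 28 23 20 22 26 31 35 36 34 28 20 10  3 -2 -5 -6 -6]
30 [62 63 62 61 60 58 56 51 48 41 32 22 13  4 -1 -4 -5 -6 -6]
60 [59 60 61 61 62 61 60 57 53 48 43 38 37 38 38 36 30 22 14]
90 [23 28 34 39 45 50 55 57 58 56 53 47 40 32 26 23 22 23 26]
120 [10  9  9  9  9  9  9  9 10 10 10 10  9  9  9  9 10 11 11]
150 [11 11 11 12 12 12 12 12 12 12 11 11 12 12 13 13 13 12 12]
180 [11 12 12 13 13 13 13 14 14 13 13 14 14 15 14 14 14 14 14]
210 [12 12 12 13 13 13 13 13 13 13 13 14 14 14 14 14 15 15 15]
240 [12 13 13 12 12 13 13 13 14 13 13 13 14 13 13 13 13 14 14]
270 [11 10 11 12 12 12 12 12 12 12 12 12 12 13 12 11 12 12 13]
300 [10 10  9  9  9 10 10 10 10  9  9  9  9  9  9  9 10 10  9]
330 [ 9 10 11 12 13 18 23 28 34 37 36 30 20  9  2 -3 -5 -6 -6]
med
0 [-49 -47 -43 -39 -33 -25 -14  -1  11  19  23  22  17   9   3  -1  -4  -5
  -6]
30 [-20 -20 -20 -18 -17 -10   0  12  21  28  28  24  17   9   2  -3  -5  -5
  -6]
60 [-19 -19 -19 -18 -13  -4   6  17  28  32  32  27  19  10   4  -2  -4  -6
  -6]
90 [-18 -18 -17 -16 -11  -4   5  14  21  25  26  24  17  10   4  -1  -3  -5
  -5]
120 [-16 -16
[... 728 characters left out ...]
  -6
  -6]
30 [-7 -7 -6 -5 -3  2  8 15 22 28 27 24 17  9  2 -2 -4 -5 -5]
60 [ 1  1  1  2  4  8 16 25 31 35 33 27 19 10  2 -2 -5 -5 -5]
90 [ 1  1  2  2  7 12 21 29 33 37 32 27 16  6  1 -5 -5 -5 -5]
120 [ 1  1  0  1  4  8 15 22 26 26 23 17  9  3 -2 -4 -5 -5 -5]
150 [ 0 -1  0  2  5 13 21 28 34 35 32 25 16  6  1 -3 -5 -5 -6]
180 [ 0 -1 -1  0  1  7 14 23 32 33 34 26 19 10  2 -2 -5 -5 -6]
210 [-7 -7 -6 -5 -3  0  5 14 24 28 30 25 18 10  3 -2 -4 -6 -6]
240 [-8 -8 -9 -9 -9 -9 -8 -7 -7 -6 -6 -5 -5 -6 -6 -6 -6 -6 -5]
270 [-9 -9 -9 -9 -9 -8 -8 -9 -9 -9 -9 -8 -7 -5 -3 -1  0  1  1]
300 [-9 -9 -9 -8 -9 -8 -8 -8 -9 -9 -9 -8 -8 -7 -5 -4 -2 -1 -1]
330 [-8 -9 -9 -9 -8 -8 -8 -9 -9 -9 -8 -7 -7 -6 -4 -2 -1  0  0]
```

Inner-edge offsets are about 1 mm for steel and blue and symmetric otherwise, so the cups are well centred. Now the clamp.

```bash
python3 -m inch '0.014 0 0.1 0.001 1;0 0 0.2 0 1;0 0 0.2 0 1;0 0 0.12 0 1;0 0 0.06 0 1;0 0 0.045 0 1;0 0 0 0 1;0 0 0 0 1' 15
python3 -m inch '0 0 0 0 0;0 0 0 0 0;0 0 0 0 0;0 0 0 0 0;0 0 0 0 0;0 0 0 0 0;0 0 0 0 0;0 0 0 0 0' 15
python3 -c "
from h import *
go(.6335,-.0130,16.4,.1)"
```

```text
time_s: 33.45
tcp_pos: [0.4665, 0.0351, 0.006]
eef_rot: [-180.0, -0.0, -22.0]
contact_force: [-0.9, -0.3, 0.0]
gripper_width: 0.0878
gripper_force: 0.0
time_s: 34.45
tcp_pos: [0.4661, 0.035, 0.0054]
eef_rot: [-180.0, -0.0, -22.0]
contact_force: [0.3, -0.3, -1.4]
gripper_width: 0.0283
gripper_force: 15.0
at [0.4661 0.035  0.0054] yaw -21.98 | spin -0.1066 tx 0.9801 ty 0.6219 tz -0.6304
```

```bash
python3 -m inch '0 0 -0.1 0 0;0 0 -0.2 0 0;0 0 -0.2 -0.018 0;0 0 -0.1 -0.018 0;0 0 0 -0.018 0;0 0 0 -0.018 0;0 0 0 -0.018 0;0 0 0 -0.0166 0' 15
python3 -m inch '0.15 0.1 0 0 0;0.25 0.16 0 0 0;0.25 0.16 0 0 0;0.2 0.12 0 0 0;0.13 0.08 0 0 0;0 0 0 0 0;0 0 0 0 0;0 0 0 0 0'
python3 - <<'E'
from h import *
go(.6335,-.0130,16.4,.008)
s=capture("scene");cv2.imwrite('pics/i.png',cv2.resize(s["color"][130:290,270:450],(675,600)))
E
```

```text
time_s: 35.45
tcp_pos: [0.4658, 0.0349, 0.0953]
eef_rot: [-180.0, 0.0, 16.6]
contact_force: [0.6, 0.1, -0.3]
gripper_width: 0.0281
gripper_force: 15.0
time_s: 36.45
tcp_pos: [0.6326, -0.0126, 0.0955]
eef_rot: [-180.0, 0.0, 16.4]
contact_force: [-0.3, -0.3, -0.4]
gripper_width: 0.0283
gripper_force: 15.0
at [ 0.6326 -0.0126  0.0955] yaw 16.41 | spin 0.0000 tx 0.0047 ty 0.0044 tz 0.5836
```

View pics/i.png

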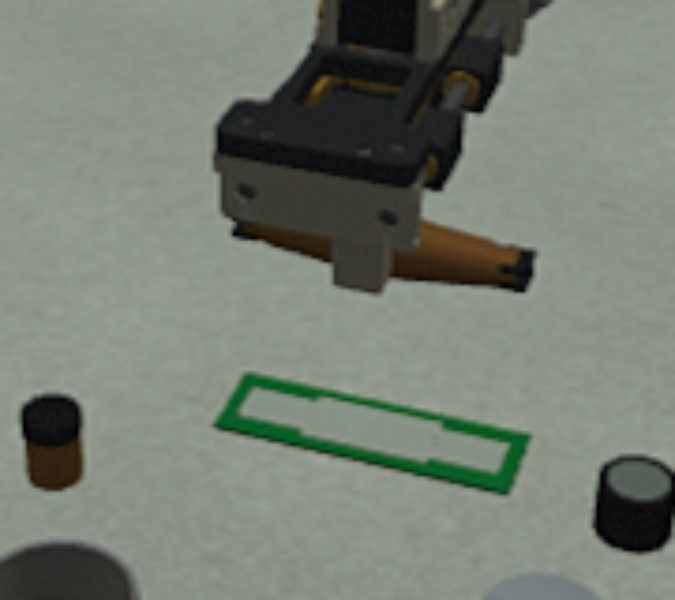

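The crop shows the clamp held over the mat, with jaw tips at about (240,228) and (528,270). The mat's ends are at (231,402) and (519,463), and the jar is upright. Next I compare the clamp's heading with what yaw 16.4 should look like.

```bash
python3 - <<'E'
from h import *
s=capture("scene");p=get_state()["tcp_pos"];w=np.radians(get_state()["eef_rot"][2])
d=np.array([np.cos(w),np.sin(w),0])*.066
f=lambda X:((proj(s,X)-[270,130]+.5)*3.75).round(1)
c=[p[0],p[1],p[2]+.0086]
print("held ends expected",f(c-d),f(c+d))
h=proj(s,c)
for z in(.0,): 
    m=np.array([.6335,-.0130,.001]);e=np.array([np.cos(np.radians(16.4)),np.sin(np.radians(16.4)),0])*.07;print("mat",f(m-e),f(m+e))
for n,q in(("L",(237,229)),("R",(529,271))): print(n,plane(s,(q[0]/3.75+269.5,q[1]/3.75+129.5),p[2]+.0086))
k=blob(s,(372,197),45,lambda H,S,V:(V<45))[:,0]
E
```

```text
held ends expected [238.3 214.9] [531.7 271.5]
mat [231.8 399.1] [522.7 464.7]
L [ 0.57613702 -0.04077584  0.10442292]
R [0.69516526 0.00583444 0.10442292]
```

```bash
python3 -m inch '0.005 0.003 0.1 0 0;0 0 0.2 0 0;0 0 0.15 0 0;0 0 0.08 0 0;0 0 0.03 0 0;0 0 0.015 0 0;0 0 0.01 0 0;0 0 0 0 0' 15
python3 -m inch '0 0 0 0 0;0 0 0 0 0;0 0 0 0 0.35;0 0 0 0 0.45;0 0 0 0 1;0 0 0 0 1;0 0 0 0 1;0 0 0 0 1' 15
python3 -m inch '0 0 -0.1 0 1;0 0 -0.2 0 1;0 0 -0.2 0 1;0 0 -0.2 0 1;0 0 -0.2 0 1;-0.2 0 0 0 1;-0.3 0 0 0 1;-0.3 0 0 0 1'
python3 -m inch '-0.3 0 0 0 1;-0.3 0 0 0 1;0 -0.1 0 0 1;0 -0.3 0 0 1;0 -0.3 0 0 1;0 -0.2 0 0 1;0 0 0 0 1;0 0 0 0 1'
python3 - <<'E'
from foot import *
s,t=capture("scene"),capture("top")
print(get_state()["tcp_pos"])
cv2.imwrite("pics/j_s.png",s["color"]);cv2.imwrite("pics/j_t.png",t["color"])
cv2.imwrite('pics/j.png',np.hstack([cv2.resize(c["color"][y-45:y+45,x-50:x+50],(400,360),interpolation=2) for c,x,y in((s,369,240),(t,327,158))]))
for c,p in((s,(369,243)),(t,(327,158))):
    k=blob(c,p,48,lambda H,S,V:(H>5)&(H<28)&(S>90))
    P=np.array([plane(c,u[0],.016)[:2] for u in k.astype(float)],np.float32)
    M=cv2.moments((P*1e5).astype(np.int32));v=cv2.fitLine(P,2,0,.01,.01).ravel()
    print("clamp",M["m10"]/M["m00"]/1e5,M["m01"]/M["m00"]/1e5,"axis",np.degrees(np.arctan2(v[1],v[0])))
E
```

```text
time_s: 37.55
tcp_pos: [0.6345, -0.0129, 0.0082]
eef_rot: [180.0, -0.0, 16.4]
contact_force: [-0.3, 0.1, -1.2]
gripper_width: 0.028
gripper_force: 15.0
time_s: 38.55
tcp_pos: [0.6342, -0.013, 0.0077]
eef_rot: [180.0, 0.0, 16.4]
contact_force: [-0.7, -0.0, 1.0]
gripper_width: 0.0743
gripper_force: 0.0
time_s: 39.55
tcp_pos: [0.518, -0.0472, 0.1437]
eef_rot: [180.0, -0.1, 16.4]
contact_force: [0.5, -0.1, -0.4]
gripper_width: 0.0875
gripper_force: 0.0
time_s: 40.55
tcp_pos: [0.3948, 0.0573, 0.1434]
eef_rot: [-180.0, -0.1, 16.4]
contact_force: [-0.1, -0.6, -0.6]
gripper_width: 0.0877
gripper_force: 0.0
[0.39476617 0.05673159 0.14298831]
clamp 0.6336440333686993 -0.013204296818535972 axis 15.025084
clamp 0.6364611152484887 -0.012178873517895452 axis 16.720097
```

View pics/j.png

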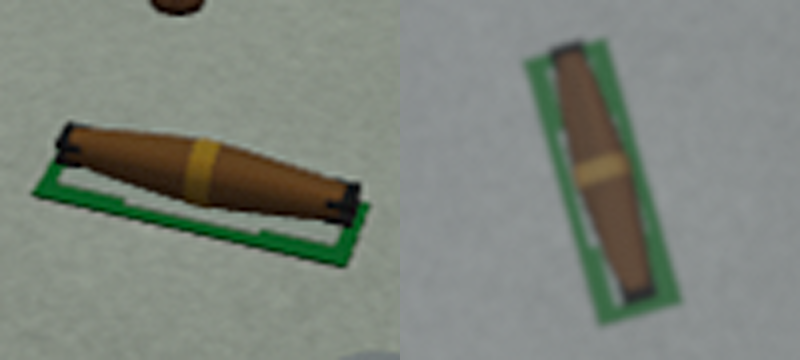

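The crops show the clamp lying on the mat within its silhouette and parallel to it. In the top crop the clamp ends are at (568,50) and (637,294), and the mat ends at (566,50) and (640,313). I'll triangulate both centres for the lengthwise offset.

```bash
python3 - <<'E'
from h import *
s,t=capture("scene"),capture("top")
mom=lambda k:(lambda m:(m["m10"]/m["m00"],m["m01"]/m["m00"]))(cv2.moments(k))
w=lambda H,S,V:(H>5)&(H<28)&(S>70)
ka,kb=blob(s,(369,243),48,w),blob(t,(327,158),48,w)
print("wood mom",tri(s,mom(ka),t,mom(kb)),"rect",tri(s,cv2.minAreaRect(ka)[0],t,cv2.minAreaRect(kb)[0]))
band=lambda H,S,V:(H>18)&(H<28)&(S>90)&(V>75)
try:
    a,b=blob(s,(370,237),15,band),blob(t,(327,155),15,lambda H,S,V:(H>15)&(H<28)&(S>60)&(V>115));print(cv2.contourArea(a),cv2.contourArea(b),"band",tri(s,mom(a),t,mom(b)))
except Exception as e: print(e)
# whole clamp incl. black tips: dark or wood
# mat ends in top along axis now
g=blob(t,(327,158),48,green);r=cv2.minAreaRect(g);print("mat now",plane(t,r[0],.002),r)
al=lambda H,S,V:((H>5)&(H<28)&(S>70))|(V<60)
k=blob(t,(327,158),48,al);r=cv2.minAreaRect(k);print("clamp all",plane(t,r[0],.010),plane(t,r[0],.016),r)
E
```

```text
wood mom [ 0.63558751 -0.01275374  0.016211  ] rect [ 0.63544565 -0.01261188  0.01625826]
53.5 37.5 band [ 0.63432486 -0.01210647  0.02203188]
mat now [ 0.6335134  -0.01306055  0.002     ] ((327.4339599609375, 158.01885986328125), (66.75723266601562, 19.505197525024414), 74.05460357666016)
clamp all [ 0.63614625 -0.01268541  0.01      ] [ 0.63509237 -0.01246967  0.016     ] ((327.40380859375, 156.01922607421875), (64.52220153808594, 13.335895538330078), 78.69007110595703)
```

View pics/j_s.png

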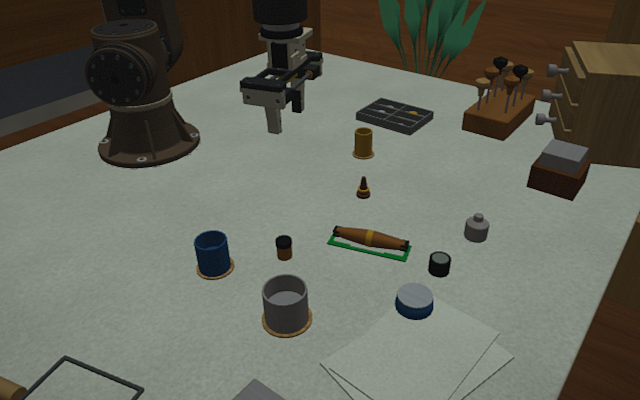

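All three cups stand upright on their coasters: brass at (363,143), blue at (213,255), steel at (287,305). The clamp is on the mat at (370,238), the jar (284,247) and cone (363,187) are standing, and the gripper is clear and empty.

```bash
python3 -c "
from plant import close_job
print(close_job())"
```

```text
the job is handed in; nothing more can be done
None
```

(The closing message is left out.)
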